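# Load the deburring tumbler through its dust flap

## Robot

A 6-joint arm with a two-finger parallel gripper is mounted at the origin on a cart in front of the work surface, level with it; the furniture and walls round the work are solid. World frame = base frame: x ahead of the robot, y to its left, z up, the work surface at z = 0. Lengths are in mm, angles in degrees, forces in N, time in s.
With the tool pointing down it reaches from about 350 to 850 mm from the base axis. Payload 8.1 kg.
Tool frame: the origin (TCP) lies midway between the tips of the shut fingers; the grasp point (between the pads) lies 19 mm behind it; x points along the fingers, y is the direction in which the jaws open and shut, and the axes are right-handed (so a half turn about x gives the same grasp; the last joint's range is limited). The gripper opens to 85 mm and grips with 20 to 120 N. Pads are 22 mm wide; open, the fingers measure 114 mm over their backs; the gripper's body (76 mm by 85 mm) begins 54 mm behind the grasp point. The pads swing forward as they close: fully open they stand 13 mm farther back than shut.
Start: joints at [-79.034, 7.471, 85.268, -0, 87.261, -4.893], TCP at [163.988, -577.16, 231.292] pointing down, gripper open.
Joint ranges: [-169.43, 169.43], [-51.17, 129.36], [1.28, 143.12], [-76.62, 256.62], [0, 156.53], [-152.29, 152.29]. Speed limits (degrees/s): [136.94, 136.94, 159.86, 180, 180, 180].

## Interface

Orientations are given as [roll, pitch, yaw] about the fixed x, y, z axes, in that order (R = Rz(yaw) Ry(pitch) Rx(roll)).
In Python, from bench import r gives the robot as it stands.
- The arm moves only by the tool move_arm, never from a script. Its argument "deltas" is a list of rows, each a list of 2 entries, a list of its own where there are three numbers: the shift along the tool's x, y, z in mm, then the turn about the tool's x in degrees. A call has 1 to 12 rows; each row is the pose to reach, as a shift and turn from the pose measured when the call began, along the tool's axes at that moment; what a row does not reach only later rows make up. A row lasts 1/8 s, in which the tool goes at most 62.5 mm and 10.7 degrees, less where a joint would pass 70% of its speed; a pose out of reach is approached as far as the arm can. A call with a gripper value outside its range is refused whole. "jaw" is the opening, from -1 (shut) to 1 (fully open), set as the call begins (left out, the last holds). The fingers move at their own pace and stop on an object; "squeeze" is the grip in N (left out, the last holds). Time passes only in rows, so rows that repeat a pose let the fingers close. It gives the time, the measured TCP pose, the force and the opening at its end, in the units of the state.
- r.sense(): the state, without advancing time (a new reading comes with each control period).
- r.snapshot(name): name is "scene" or "side" or "wrist"; returns (picture, depth): 384x512x3 uint8, red, green, blue; 384x512 float32, mm along the optical axis (not along the pixel's ray), 0 where there is no reading.
- r.get_calibration(name): a dict with "fovy" (degrees; the focal length in pixels is half the picture's height over the tangent of half this angle, whatever the lens; pixels are square), "cx", "cy" (the principal point, pixels), "k1" (the pictures are not rectified: a ray, as slopes to the right and down, at radius r is drawn at 1 + k1 r^2 times it, then the intrinsics apply), "position" and "attitude" of the camera in the world; the wrist camera has in their place "tool_from_camera" (4x4, takes a point from camera to tool coordinates, whose origin is the TCP and whose axes are the tool frame's). Camera axes: x right, y down, z forward; pixel columns grow to the right and rows downward; lengths in mm; the calibration is good to about 2 mm. A picture is of the moment at which its call begins: read the wrist's pose just before it. get_calibration takes no time and is no camera call.
- r.hand_in(): hands the job in, once; it reports no verdict.
The state is a dict: "time": time; "joint_pos": joint angles; "qd": joint speeds; "joint_efforts": joint torques, N m; "tool_pos": TCP position; "tcp_rot": TCP orientation; "ft_force": force on the tool from outside, world axes, zero at the start; "wrist_torque": the same for the moment, N m; "finger_gap": finger opening in mm.
Only numpy, scipy, OpenCV 4.12 (cv2) and the standard library are available. Lean on these libraries where they do the work, as an engineer would, in place of code of your own. Each camera call takes 0.05 s, during which the arm holds its last target. There are 200 camera calls.

## Task

Feed every steel bush that stands on the free-spinning turntable into the tumble deburrer: set it on the infeed sill and push it in through the spring flap until it runs inside and the flap has closed behind it. The beige plastic coupling that got in among them must not go into the machine; drop it in the white parts tub. When all the bushes are in, press the green start button fully down, not before; and do not knock over the mug.

Things in the scene. Friction and masses are not known exactly. Their poses are not given: they have to be found in the camera images.
- tumbler: grey bench-top tumble deburrer, fixed, turned by up to 0.09 rad. Origin on the bench top under the outer face of its front wall, mid port; +x points into the machine, z up. Housing x = 0 to 200, y = -56 to 56 mm; its roof is only 141 mm above the bench (sill + 56), so a palm can pass above it with the fingers at the sill; at x = 138 to 200 mm a motor housing rises to 208 mm. A console 42 mm high, 64 mm wide stands below and before the sill, x = -142 to 0 mm
- sill_spot (a point): point on the top of the infeed sill, 40 mm before the port, midway between the rails: a place to set a bush. The sill is a level steel tray, top 85 mm above the bench, from tumbler x = -90 to -10 mm, with two 8 mm high rails along x, inner faces 52 mm apart (y = -26 and 26 mm)
- port (a point): point at sill height (85 mm above the bench) at the outer face of the front wall, mid port (62 mm wide, up to 131 mm above the bench). The sill ends 10 mm before it; from there a sloping track of free rollers leads inside. A bush pushed from behind until its centre is 5 to 10 mm past this point runs in by itself; fingers can follow until they meet the wall above the port
- flap (a joint): dust flap, a 57 mm wide, 48 mm long aluminium plate hung from a hinge at the top of the port (129 mm above the bench, 4 mm inside the wall's face); 0 rad hanging shut, grows to 1.4 as it swings inward; it cannot swing outward. A light spring (0.003 N m shut, 0.01 N m wide open) shuts it
- start (a joint): travel of the green start button: 0 m up, 0.006 m fully down (over 0.0045 counts as pressed). A spring returns it; about 5 N presses it fully
- start_top (a point): centre of the top of the green start button, 25 mm across, on the console just before the front end of the sill (118 mm before the port, 28 mm before the end of the sill), 52 mm above the bench when up; pressed straight down
- table_centre (a point): centre of the top face of the turntable, a level aluminium disc 160 mm across, 10 mm thick, its top 90 mm above the bench, on a round blue base 152 mm across, that turns freely about its vertical axis at a touch. The bushes and the coupling stand on it about 55 mm from its centre, about 65 mm apart
- bush_1: flanged steel bush standing flange up: flange 40 mm across and 8 mm thick at the top, tapering below it to 33 mm at the foot, 28 mm high, 0.14 kg; grip it round the flange. Origin at the centre of the foot, z up through the flange. Present only on some starts (3 or 4 of the four)
- bush_2: flanged steel bush standing flange up: flange 40 mm across and 8 mm thick at the top, tapering below it to 33 mm at the foot, 28 mm high, 0.14 kg; grip it round the flange. Origin at the centre of the foot, z up through the flange. Present only on some starts (3 or 4 of the four)
- bush_3: flanged steel bush standing flange up: flange 40 mm across and 8 mm thick at the top, tapering below it to 33 mm at the foot, 28 mm high, 0.14 kg; grip it round the flange. Origin at the centre of the foot, z up through the flange. Present only on some starts (3 or 4 of the four)
- bush_4: flanged steel bush standing flange up: flange 40 mm across and 8 mm thick at the top, tapering below it to 33 mm at the foot, 28 mm high, 0.14 kg; grip it round the flange. Origin at the centre of the foot, z up through the flange. Present only on some starts (3 or 4 of the four)
- coupling: beige ribbed plastic coupling among the bushes, a short cylinder 28 mm across and 19 mm high, 0.07 kg; origin at the centre of its foot. Always present
- tub: white plastic parts tub, loose, open at the top, 87 mm across its rim, about 66 mm clear inside, 50 mm high, 0.12 kg, a few small fasteners on its floor; origin at the centre of its underside
- mug: blue and white mug, 78 mm across, 92 mm high, standing to the left of the machine; leave it standing. Origin at the centre of its foot

How it is judged:
By the outcome, as a careful person would: the job done as asked, in the order asked, and still so for the second after the job is handed in, with the robot touching nothing.
Of bush_1, bush_2, bush_3, bush_4 only 3 to 4 are there at a start; the rules pass over those that are not, and their reading is None.
At some moment in a run one of tub may be knocked a few centimetres aside while the robot is not near it.
Once in a run the grip may slacken for a moment while it holds something.
It also fails if it takes over 192 s, if anything falls off the work surface, if the arm or the gripper's body presses on something with over 40 N, if the wrist force passes 120 N, or if a joint passes its speed limit or range.

## Working session

There is one attempt and no reset: what is moved stays moved. The work goes in short steps, Python scripts to look and compute and a tool call to move; the robot and the scene stay as the last step left them, time stands still between calls to the robot, and variables do not carry over. Pictures are saved under pics/ and viewed, about 12 in all and at most 16, crops included, and the job is handed in when it is done.

Besides the shell and the picture viewer there is one more tool, called after "Emit:" by a JSON object that holds its "method" and its "body". move_arm: Moves the arm, as the interface text tells. Its arguments: {"type":"object","properties":{"deltas":{"type":"array","items":{"type":"array"}},"jaw":{"type":"number"},"squeeze":{"type":"number"}},"required":["deltas"]}

```bash
ls; mkdir -p pics
cat > h.py <<'E'
from bench import r
import numpy as np, cv2
from scipy.spatial.transform import Rotation as R
def pose():
    s=r.sense(); T=np.eye(4); T[:3,:3]=R.from_euler('xyz',np.array(s['tcp_rot']),degrees=True).as_matrix(); T[:3,3]=s['tool_pos']; return T
def cam(name):
    c=r.get_calibration(name); 
    if name=='wrist': M=pose()@np.array(c['tool_from_camera'])
    else:
        M=np.eye(4); M[:3,3]=c['position']; a=np.array(c['attitude'])
        M[:3,:3]=a if a.shape==(3,3) else R.from_euler('xyz',a,degrees=True).as_matrix()
    f=192/np.tan(np.radians(c['fovy']/2)); return c,M,f
def cloud(name):
    """picture, depth, per-pixel world points"""
    c,M,f=cam(name); p,d=r.snapshot(name)
    K=np.array([[f,0,c['cx']],[0,f,c['cy']],[0,0,1.]])
    u,v=np.meshgrid(np.arange(512.),np.arange(384.))
    q=cv2.undistortPoints(np.stack([u,v],-1).reshape(-1,1,2),K,np.array([c['k1'],0,0,0.])).reshape(384,512,2)
    P=np.concatenate([q,np.ones((384,512,1))],-1)*d[...,None]
    W=P@M[:3,:3].T+M[:3,3]; W[d==0]=np.nan
    return p,d,W
def save(n,p): cv2.imwrite('pics/'+n,cv2.cvtColor(p,cv2.COLOR_RGB2BGR))
def delta(p):
    """tool-axis shift from the current pose to world point p"""
    T=pose(); return T[:3,:3].T@(np.array(p)-T[:3,3])
E
python3 - <<'E'
from h import *
print(r.sense())
for n in ('scene','side','wrist'): print(n,r.get_calibration(n))
a=[]
for n in ('scene','side'):
    p,d,W=cloud(n); np.save(n+'.npy',W); save(n+'0.png',p); np.save(n+'p.npy',p)
E
```

```text
pics
{'time': 0.0, 'joint_pos': array([-7.90338194e+01,  7.51564002e+00,  8.53288713e+01,  9.13941418e-04,
        8.72611236e+01, -4.89414350e+00]), 'qd': array([-0.01657683, -0.07766298, -0.10466708, -0.02290044, -0.08043563,
        0.00666069]), 'joint_efforts': array([-3.35264040e-04, -5.69392848e+01, -5.00558782e+01, -3.03600773e-04,
        1.47340778e-02, -2.10132106e-05]), 'tool_pos': array([ 163.88836641, -576.61859285,  230.24279138]), 'tcp_rot': array([-95.38923724,  89.89436112, 100.47104231]), 'ft_force': array([0.41956381, 0.11458149, 0.85704892]), 'wrist_torque': array([ 0.00340806, -0.05216962, -0.04988437]), 'finger_gap': 85.58850457626927}
scene {'fovy': 54.69344402719812, 'cx': 254.06582277525487, 'cy': 190.16577026238417, 'k1': -0.07294933943079444, 'position': array([146.23948139, 266.18877848, 690.01868323]), 'attitude': array([-134.82059159,    0.66405834, -148.39456714])}
side {'fovy': 46.40362124064758, 'cx': 252.38745517383612, 'cy': 193.41298879105688, 'k1': -0.04252981269355598, 'position': array([ 683.71926278, -748.85221056,  834.70781851]), 'attitude': array([-142.42361672,   -0.24969641,   21.78768522])}
wrist {'fovy': 63.883038687026485, 'cx': 253.58600995907364, 'cy': 186.85001494649367, 'k1': -0.03151526095701436, 'tool_from_camera': array([[ 7.31328449e-04, -3.02024616e-01,  9.53299846e-01,
        -1.43792500e+02],
       [ 9.99999603e-01,  7.07002210e-04, -5.43161828e-04,
        -6.64998829e-01],
       [-5.09936855e-04,  9.53299864e-01,  3.02025013e-01,
        -7.62868516e+01],
       [ 0.00000000e+00,  0.00000000e+00,  0.00000000e+00,
         1.00000000e+00]])}
```

```bash
python3 -c "
import cv2,numpy as np
a=cv2.imread('pics/scene0.png');b=cv2.imread('pics/side0.png')
cv2.imwrite('pics/both.png',cv2.resize(np.vstack([a,b]),None,fx=.78,fy=.78))"
```

```text
(no output)
```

View pics/scene0.png

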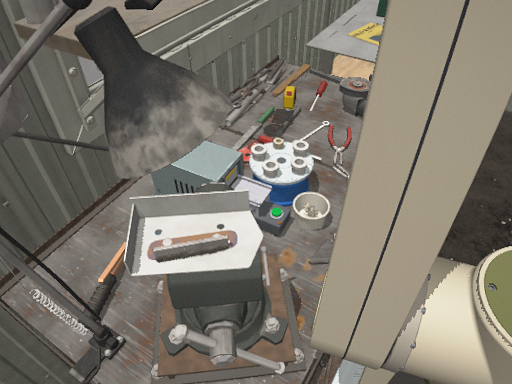

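View pics/side0.png

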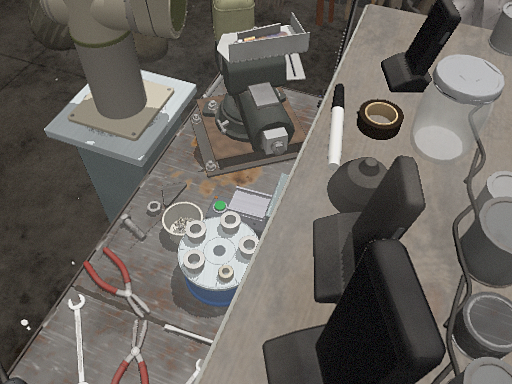

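The scene shows the turntable at about (282,160) with 4 bushes and the coupling at about (278,143). The button is at (277,212), the tub at (311,208) and the machine at (200,165), with a lamp overhead. I'll measure these next.

Run:
```python
from h import *
for n,pts in (('scene',dict(tc=(282,160),b1=(260,149),b2=(301,146),b3=(299,166),b4=(270,169),coup=(278,142),btn=(277,212),tub=(311,212),sill=(252,190),roof=(205,160),lamp=(150,90),lampedge=(220,125),viseplate=(230,215),viseback=(200,203),vback2=(250,196))),
 ('side',dict(tc=(219,251),b1=(230,219),b2=(248,241),b3=(193,259),b4=(195,228),coup=(226,272),btn=(220,207),tub=(183,218),sill=(250,203),roof=(290,190),shelf=(290,260),shelfedge=(262,240)))):
    W=np.load(n+'.npy')
    for k,(u,v) in pts.items(): print(n,k,np.round(W[v,u]).tolist())
W=np.load('side.npy');
for z in (98,105,112): print(z)
# obstacles: max height map from both views
P=np.concatenate([np.load(n+'.npy').reshape(-1,3) for n in('scene','side')]);P=P[np.isfinite(P).all(1)]
xs=range(300,760,40); print('x',list(xs))
for y in range(240,-720,-40): print(y,[int(q[:,2].max()) if len(q:=P[(abs(P[:,0]-x)<20)&(abs(P[:,1]-y)<20)]) else -1 for x in xs])
```

```text
scene tc [465.0, -371.0, 90.0]
scene b1 [523.0, -361.0, 108.0]
scene b2 [441.0, -427.0, 106.0]
scene b3 [405.0, -342.0, 118.0]
scene b4 [458.0, -298.0, 118.0]
scene coup [504.0, -420.0, 99.0]
scene btn [406.0, -242.0, 53.0]
scene tub [346.0, -302.0, 31.0]
scene sill [477.0, -248.0, 83.0]
scene roof [590.0, -228.0, 140.0]
scene lamp [370.0, 75.0, 532.0]
scene lampedge [317.0, 50.0, 500.0]
scene viseplate [374.0, -25.0, 273.0]
scene viseback [413.0, -7.0, 294.0]
scene vback2 [469.0, -227.0, 86.0]
side tc [466.0, -368.0, 90.0]
side b1 [461.0, -302.0, 104.0]
side b2 [515.0, -340.0, 114.0]
side b3 [431.0, -407.0, 100.0]
side b4 [407.0, -347.0, 106.0]
side coup [497.0, -405.0, 91.0]
side btn [413.0, -250.0, 53.0]
side tub [331.0, -277.0, 3.0]
side sill [478.0, -238.0, 87.0]
side roof [615.0, -466.0, 466.0]
side shelf [642.0, -544.0, 466.0]
side shelfedge [609.0, -531.0, 461.0]
98
105
112
x [300, 340, 380, 420, 460, 500, 540, 580, 620, 660, 700, 740]
240 [-1, -1, 6, 4, 5, 30, 12, 2, 3, 2, 3, 3]
200 [-1, -1, -1, 10, 4, 41, 362, 14, 25, 3, 3, 4]
160 [-1, 239, 70, 73, 10, 540, 270, 32, 33, 2, 
[... 518 characters left out ...]
, 571, 568]
-240 [12, 4, 54, 88, 89, 89, 144, 143, 468, 486, 571, 570]
-280 [54, 53, 53, 93, 122, 96, 144, 143, 482, 476, 489, 466]
-320 [53, 52, 90, 120, 122, 121, 122, -1, 483, 486, 568, 569]
-360 [16, 53, 122, 123, 95, 122, 122, 2, 483, 486, 569, 569]
-400 [3, 5, 93, 122, 123, 113, 94, 17, 482, 483, 468, 533]
-440 [19, 4, 4, 123, 120, 112, 93, 14, 468, 518, 520, 467]
-480 [19, 17, 15, 5, 5, 5, -1, 24, 468, 504, 591, 468]
-520 [7, 16, 15, 17, 17, 18, -1, 27, 468, 491, 594, 594]
-560 [5, 5, 17, 9, 4, 10, 8, 14, 468, 485, 593, 592]
-600 [9, 5, 18, 17, 6, 9, 3, 18, 468, 496, 646, 62]
-640 [10, 10, 17, 16, 16, 8, 3, 19, 468, 495, 647, 646]
-680 [4, 11, 16, 14, 16, 9, 2, 18, 467, 467, 644, 647]
```

Emit:
{"method": "move_arm", "body": {"deltas": [[[-50,0,0],-10],[[-70,-25,-50],-20],[[-70,-50,-95],-30],[[-70,-75,-145],-40],[[-70,-100,-195],-50],[[-70,-125,-240],-60],[[-70,-145,-290],-70],[[-70,-172,-336],-80],[[-70,-172,-336],-90],[[-70,-172,-336],-100],[[-70,-172,-336],-104],[[-70,-172,-336],-104]], "jaw": 0.4}}

```text
time: 1.6
tool_pos: [440.0, -319.3, 300.2]
tcp_rot: [173.7, 89.9, 113.5]
ft_force: [-0.4, -0.6, -0.1]
finger_gap: 59.5
```

Run:
```python
from h import *
s=r.sense(); print(s['time'],s['tool_pos'],s['tcp_rot'],s['joint_pos'],s['finger_gap'],s['qd'])
p,d,W=cloud('wrist'); np.save('w.npy',W); save('w1.png',p)
```

```text
1.6 [ 440.0128747  -319.31113813  300.17836001] [173.70350924  89.86072646 113.53786052] [-4.14114917e+01 -2.23116416e+00  8.81380876e+01  5.91313054e-02
  9.42192469e+01 -7.12415574e+01] 59.462722141865974 [-0.22500777  0.02617395 -0.16340042 -0.07700719  0.06714656  2.41304519]
```

View pics/w1.png

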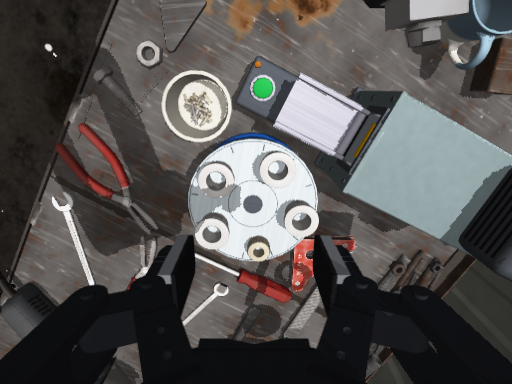

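The view shows the tub at (197,105), the button at (262,88), the sill at (322,115) and the machine at (430,170). Bushes are at (215,178), (277,167), (301,219) and (211,233), with the coupling at (258,250). Next I'll fit their positions.

```bash
cat >> h.py <<'E'
def look(tag=None,ref=None):
    """fit items on the table and the tub from one wrist picture"""
    p,d,W=cloud('wrist')
    if tag: save(tag,p)
    Z=W[...,2]; hsv=cv2.cvtColor(p,cv2.COLOR_RGB2HSV)
    tc=np.array([466,-370.]); near=np.hypot(W[...,0]-tc[0],W[...,1]-tc[1])<85
    m=(near&(Z>101)&(Z<126)).astype(np.uint8)
    n,l,st,_=cv2.connectedComponentsWithStats(m)
    for i in range(1,n):
        if st[i,4]<60: continue
        q=W[l==i]; top=np.percentile(q[:,2],90); q=q[q[:,2]>top-3]
        c,rad=cv2.minEnclosingCircle(q[:,:2].astype(np.float32)); c=np.array(c)
        print('item',c.round(1),'r%.1f top%.0f n%d'%(rad,top,st[i,4]),'sat',int(np.median(hsv[l==i][:,1])),'ang %.0f R%.0f'%(np.degrees(np.arctan2(*(c-tc)[::-1])),np.hypot(*(c-tc))))
    m=(np.hypot(W[...,0]-335,W[...,1]+295)<110)&(Z>44)&(Z<58)&(W[...,1]<-225)&(hsv[...,1]<70)&~near
    if m.sum()>50:
        n,l,st,_=cv2.connectedComponentsWithStats(m.astype(np.uint8)); i=1+st[1:,4].argmax()
        c,rad=cv2.minEnclosingCircle(W[l==i][:,:2].astype(np.float32)); print('tub',np.round(c,1),'r%.1f'%rad)
    return p,d,W
E
python3 - <<'E'
from h import *
p,d,W=look(); Z=W[...,2]; hsv=cv2.cvtColor(p,cv2.COLOR_RGB2HSV)
m=(hsv[...,0]>50)&(hsv[...,0]<75)&(hsv[...,1]>150)&(Z>45)&(Z<60)&(W[...,0]<460); print('btn',np.median(W[m],0),m.sum())
# table
m=(abs(Z-90)<3)&(np.hypot(W[...,0]-466,W[...,1]+370)<90); c,rad=cv2.minEnclosingCircle(W[m][:,:2].astype(np.float32)); print('table',c,rad)
def rect(m,name):
    q=W[m][:,:2].astype(np.float32); print(name,m.sum(),cv2.minAreaRect(q))
a=(W[...,0]>420)&(W[...,0]<760)&(W[...,1]>-330)&(W[...,1]<-120)
def big(m):
    n,l,st,_=cv2.connectedComponentsWithStats(m.astype(np.uint8)); return l==1+st[1:,4].argmax()
rect(big(a&(abs(Z-85)<3)),'sill'); rect(big(a&(abs(Z-93)<2.5)),'rail'); rect(big(a&(abs(Z-141)<4)),'roof')
E
```

```text
item [ 464.1 -310.8] r20.1 top120 n862 sat 5 ang 92 R59
item [ 411.4 -355. ] r20.2 top120 n863 sat 7 ang 165 R57
item [ 519.2 -349.1] r20.3 top120 n839 sat 5 ang 21 R57
item [ 437.2 -414.5] r20.3 top120 n828 sat 7 ang -123 R53
item [ 498.5 -411.5] r13.9 top111 n367 sat 42 ang -52 R53
tub [ 348.4 -304.7] r43.8
btn [ 408.31082502 -243.67796794   53.32913901] 308
table (465.2484130859375, -367.232666015625) 80.0459213256836
sill 3501 ((482.5528259277344, -240.10772705078125), (92.78775024414062, 53.85930633544922), 3.1433024406433105)
rail 1288 ((477.1683654785156, -309.09320068359375), (41.788291931152344, 114.2745361328125), 89.992919921875)
roof 14861 ((611.815673828125, -231.8980255126953), (178.649169921875, 112.75936126708984), 3.138033628463745)
```

Emit:
{"method": "move_arm", "body": {"deltas": [[[30,2,40],-4],[[60,4,80],-7],[[100,5,109],-7],[[140,5,109],-7],[[175,5,109],-7],[[195,5,109],-7],[[205,5,109],-7],[[211,5,109],-7],[[211,5,109],-7],[[211,5,109],-7]], "jaw": 0.1, "squeeze": 40}}

```text
time: 2.95
tool_pos: [498.9, -411.7, 90.5]
tcp_rot: [90.4, 89.9, 37.2]
ft_force: [0.2, -0.5, -0.3]
finger_gap: 47.0
```

Emit:
{"method": "move_arm", "body": {"deltas": [[[0,0,0],0],[[0,0,0],0],[[0,0,0],0],[[0,0,0],0],[[0,0,0],0],[[0,0,0],0]], "jaw": -1}}

```text
time: 3.7
tool_pos: [499.4, -412.2, 91.7]
tcp_rot: [37.9, 89.9, -15.4]
ft_force: [-1.0, 1.0, 5.0]
finger_gap: 26.3
```

Emit:
{"method": "move_arm", "body": {"deltas": [[[-40,0,0],0],[[-90,0,0],0],[[-110,-15,-45],0],[[-110,-30,-90],0],[[-110,-45,-135],0],[[-110,-57,-176],0],[[-110,-57,-176],0],[[-110,-57,-176],0]]}}

```text
time: 4.7
tool_pos: [348.5, -305.5, 201.7]
tcp_rot: [25.7, 89.8, -27.5]
ft_force: [0.9, -0.6, 0.0]
finger_gap: 26.2
```

Run:
```python
from h import *
print(r.sense()['finger_gap']); look('w2.png'); print(pose()[:3,3])
```

```text
26.230593560140278
item [ 464.8 -310.1] r20.1 top120 n1135 sat 5 ang 91 R60
item [ 415.2 -369.6] r10.5 top120 n276 sat 3 ang 179 R51
item [ 435.5 -413. ] r19.8 top120 n1084 sat 8 ang -125 R53
item [ 526.1 -341.8] r12.2 top120 n96 sat 6 ang 25 R66
tub [ 348.4 -303.9] r43.7
[ 348.78834457 -305.73598673  201.73671684]
```

View pics/w2.png

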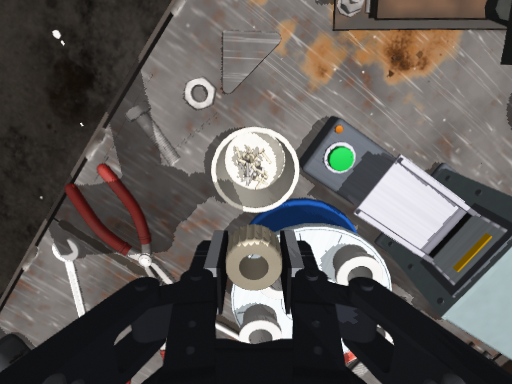

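The coupling is held at (255,260) and the tub at (255,168) is directly below along the tool axis. I'll lower and release.

Emit:
{"method": "move_arm", "body": {"deltas": [[[50,0,-1],0],[[100,0,-1],0],[[130,0,-1],0],[[142,0,-1],0],[[142,0,-1],0],[[142,0,-1],0]]}}

```text
time: 5.5
tool_pos: [349.7, -306.3, 61.4]
tcp_rot: [17.3, 89.7, -36.0]
ft_force: [-0.6, 0.8, -0.9]
finger_gap: 26.4
```

Emit:
{"method": "move_arm", "body": {"deltas": [[[0,0,0],0],[[0,0,0],0],[[0,0,0],0],[[-50,0,0],0],[[-110,0,0],0],[[-150,0,0],0],[[-150,0,0],0]], "jaw": 0.3}}

```text
time: 6.38
tool_pos: [350.6, -307.6, 215.9]
tcp_rot: [10.6, 89.2, -42.6]
ft_force: [-1.3, -0.2, -0.4]
finger_gap: 55.7
```

Run:
```python
from h import *
look('w3.png'); print(pose().round(3))
```

```text
item [ 412.1 -352.7] r20.5 top120 n1441 sat 4 ang 162 R57
item [ 467.6 -308.8] r20.4 top120 n858 sat 5 ang 89 R61
item [ 435.4 -413.2] r20.3 top120 n1321 sat 5 ang -125 R53
tub [ 348.3 -304. ] r43.6
[[ 7.00000e-03  8.01000e-01  5.98000e-01  3.49759e+02]
 [-6.00000e-03  5.98000e-01 -8.01000e-01 -3.06620e+02]
 [-1.00000e+00  2.00000e-03  9.00000e-03  2.13270e+02]
 [ 0.00000e+00  0.00000e+00  0.00000e+00  1.00000e+00]]
```

View pics/w3.png

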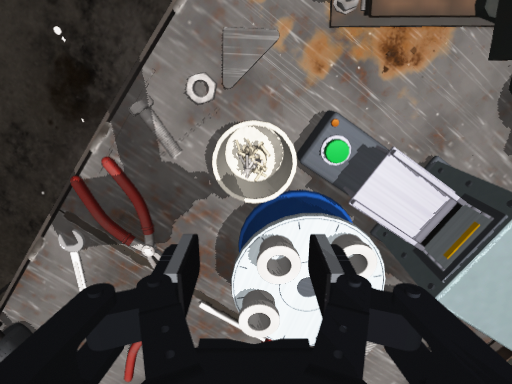

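Run:
```python
from h import *
p,d,W=cloud('wrist'); a=cv2.resize(p[100:230,170:340],None,fx=3,fy=3,interpolation=cv2.INTER_CUBIC)
s,ds,Ws=cloud('side'); b=cv2.resize(s[170:300,110:280],None,fx=3,fy=3,interpolation=cv2.INTER_CUBIC)
save('w4.png',cv2.resize(np.hstack([a,b]),(800,306)))
for i in range(120,205,6): print([int(z) if z==z else -1 for z in W[i,212:300:6,2]])
```

```text
[0, 1, 1, 0, 1, 1, 0, 0, 0, 0, 0, 1, 1, 0, 0]
[1, 1, 0, 0, 48, 51, 51, 49, 50, 51, 50, 0, 0, 0, 0]
[0, 0, 0, 50, 2, 2, 2, 3, 4, 2, 2, 49, 0, 0, 0]
[0, 0, 51, 3, 2, 2, 3, 3, 2, 2, 2, 2, 51, 0, 1]
[0, 50, 28, 3, 18, 2, 17, 3, 25, 3, 2, 3, 26, 50, 1]
[1, 51, 12, 2, 1, 27, 33, 26, 16, 2, 3, 2, 9, 52, 0]
[0, 44, 6, 3, 2, 31, 25, 28, 21, 3, 1, 4, 6, 42, 50]
[50, 39, 12, 3, 2, 31, 34, 29, 41, 21, 2, 3, 9, 38, 51]
[50, 43, 18, -1, 3, 3, 35, 32, 27, 3, 2, 2, 18, 40, 51]
[0, 48, 28, 10, 4, 27, 28, 36, 30, 3, 3, 10, 28, 47, 0]
[0, 51, 39, 23, 9, 2, 2, 2, 3, 3, 11, 24, 39, 50, 0]
[1, 2, 49, 37, 26, 18, 12, 11, 13, 18, 25, 36, 49, 0, 0]
[-1, 0, 51, 49, 39, 35, 30, 28, 28, 34, 38, 48, 49, 0, 3]
[0, 0, 1, 0, 51, 48, 45, 43, 44, 48, 51, 11, 13, 14, 14]
[0, 0, 1, 0, 0, 1, 50, 51, 51, 10, 13, 19, 24, 28, 32]
```

View pics/w4.png

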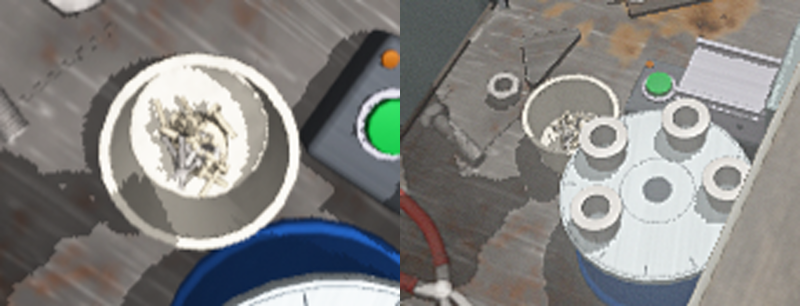

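Run:
```python
from h import *
W=np.load('w.npy')
for i in range(76,136,5): print([int(z) if z==z else -1 for z in W[i,165:232:5,2]])
p,d,W2=cloud('wrist')
for w in (W,W2):
    q=w[np.hypot(w[...,0]-348.4,w[...,1]+304)<27]; print(len(q),[float(np.mean(q[:,2]>h).round(3)) for h in (5,15,20,30,40)])
im=cv2.cvtColor(cv2.imread('pics/w1.png'),cv2.COLOR_BGR2RGB)
save('w5.png',np.hstack([cv2.resize(im[65:145,155:240],(400,376)),cv2.resize(p[118:205,210:303],(400,376))]))
```

```text
[0, 1, 0, 50, 44, 38, 32, 34, 45, 51, 1, 1, 1, 1]
[0, 0, 50, 35, 22, 7, 1, 2, 3, 3, 52, 49, 1, 0]
[0, 51, 38, 19, 2, 1, 2, 3, 2, 2, 1, 50, 0, 0]
[50, 44, 25, 4, 2, 1, 2, 2, 3, 2, 4, 2, 50, 0]
[52, 39, 16, 1, 18, 27, 30, 3, 25, 3, 3, 2, 4, 1]
[50, 31, 12, 4, 20, 25, 31, 20, 3, 31, 3, 2, 3, 52]
[50, 33, 14, 2, 2, 2, 30, 32, 2, 3, 4, 3, 4, 51]
[51, 35, 16, 2, 3, 28, 29, 29, 26, 25, 1, 2, 3, 51]
[52, 40, 22, 4, 4, 2, 35, 38, 3, 29, 3, 3, 14, 0]
[51, 45, 31, 15, 3, 3, 27, 2, 32, 2, 3, 1, 52, 1]
[0, 50, 44, 29, 14, 3, 1, 3, 2, 2, 3, 37, 51, 0]
[0, 0, 51, 43, 36, 26, 19, 13, 15, 21, 40, 52, 0, 1]
1222 [0.425, 0.409, 0.398, 0.206, 0.011]
10550 [0.919, 0.916, 0.913, 0.871, 0.841]
```

View pics/w5.png

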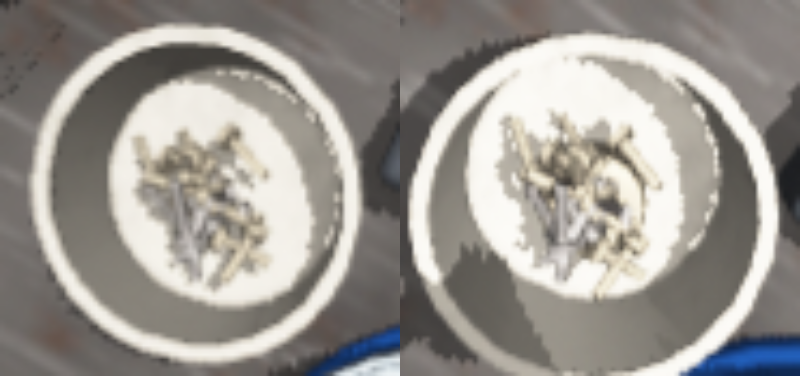

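In the right crop the coupling's ring shows at about (620,195) among the fasteners, so it is in the tub. Next is the bush at (466,-310), taken with a radial grip.

Emit:
{"method": "move_arm", "body": {"deltas": [[[0,30,24],-10],[[0,60,48],-20],[[0,91,72],-30],[[0,91,72],-40],[[0,91,72],-50],[[40,91,72],-56],[[80,91,72],-56],[[105,91,72],-56],[[117,91,72],-56],[[117,91,72],-56],[[117,91,72],-56]], "jaw": 0.4, "squeeze": 60}}

```text
time: 7.95
tool_pos: [465.3, -309.0, 94.2]
tcp_rot: [-33.0, 89.7, -30.3]
ft_force: [0.2, -0.1, 0.4]
finger_gap: 60.0
```

Run:
```python
from h import *
p,d,W=look('w6.png'); print(pose().round(3),r.sense()['ft_force'])
```

```text
item [ 412.3 -352.6] r20.3 top120 n7022 sat 11 ang 162 R56
item [ 435.2 -411.7] r20.4 top120 n5118 sat 10 ang -126 R52
item [ 467.5 -311.3] r20.6 top120 n5590 sat 11 ang 88 R59
item [ 465.3 -341.9] r11.9 top124 n1099 sat 32 ang 91 R28
item [ 508.  -337.5] r5.0 top116 n352 sat 11 ang 38 R53
item [ 520.5 -364.1] r13.9 top120 n600 sat 9 ang 6 R55
tub [ 349.1 -304.1] r43.5
[[ 5.00000e-03 -4.80000e-02  9.99000e-01  4.65475e+02]
 [-3.00000e-03  9.99000e-01  4.80000e-02 -3.09118e+02]
 [-1.00000e+00 -3.00000e-03  4.00000e-03  9.44950e+01]
 [ 0.00000e+00  0.00000e+00  0.00000e+00  1.00000e+00]] [0.7065496  0.35794836 0.84023356]
```

View pics/w6.png

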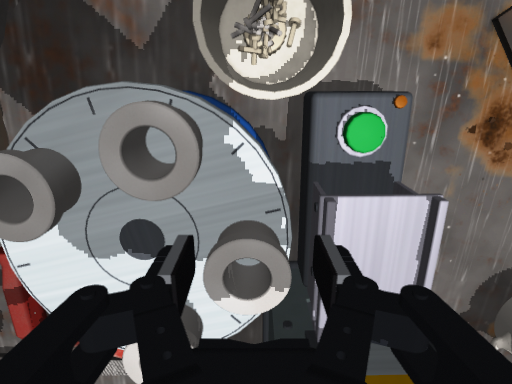

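The bush at (247,270) lies between the open pads, the sill is at (380,250) and the button at (365,132). I'll close.

Emit:
{"method": "move_arm", "body": {"deltas": [[[-2,-2,2],0],[[-2,-2,2],0],[[-2,-2,2],0],[[-2,-2,2],0],[[-2,-2,2],0],[[-2,-2,2],0]], "jaw": -1}}

```text
time: 8.75
tool_pos: [468.8, -312.0, 98.6]
tcp_rot: [-36.4, 89.5, -33.6]
ft_force: [0.9, 1.0, 7.1]
finger_gap: 36.2
```

Emit:
{"method": "move_arm", "body": {"deltas": [[[-20,0,0],0],[[-45,0,0],0],[[-45,0,0],0],[[-45,0,0],0]]}}

```text
time: 9.25
tool_pos: [468.3, -311.6, 143.3]
tcp_rot: [-36.4, 89.5, -33.7]
ft_force: [0.2, 0.4, -1.4]
finger_gap: 36.4
```

Run:
```python
from h import *
s=r.sense(); print(s['finger_gap'],s['ft_force'])
u=np.array([np.cos(.0548),np.sin(.0548),0]); port=np.array([525,-237.2,0])
q=port-50*u; q[2]=130; print(delta(q)); q[2]=92; print(delta(q)); print(pose().round(3))
p,d,W=look('w7.png')
```

```text
36.42621518591582 [ 0.16943252  0.43582555 -1.43167163]
[13.00681684 71.36038789 10.08831988]
[51.00535629 71.55819765  9.82023135]
[[ 7.00000e-03 -4.80000e-02  9.99000e-01  4.68330e+02]
 [-5.00000e-03  9.99000e-01  4.80000e-02 -3.11637e+02]
 [-1.00000e+00 -5.00000e-03  7.00000e-03  1.43307e+02]
 [ 0.00000e+00  0.00000e+00  0.00000e+00  1.00000e+00]]
item [ 411.9 -354.1] r20.0 top120 n3529 sat 11 ang 164 R56
item [ 436.5 -414.5] r20.7 top120 n3815 sat 10 ang -124 R53
item [ 522.7 -335.5] r12.1 top120 n176 sat 8 ang 31 R66
tub [ 349.1 -304.2] r43.6
```

View pics/w7.png

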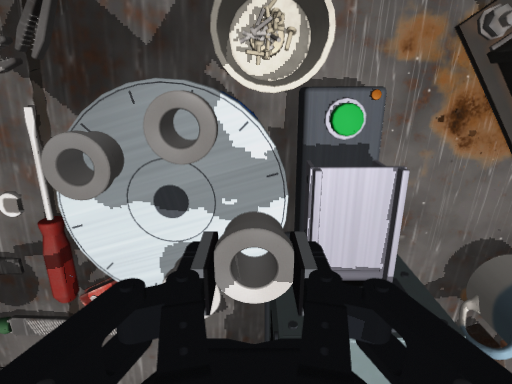

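The bush is held at (255,255) with the sill to its right. I'll move over and set it down.

Emit:
{"method": "move_arm", "body": {"deltas": [[[5,25,5],0],[[5,50,10],0],[[5,71,15],0],[[5,71,15],0],[[25,71,15],0],[[40,71,15],0],[[46,71,15],0],[[49,71,15],0],[[49,71,15],0]]}}

```text
time: 10.42
tool_pos: [480.2, -240.3, 94.0]
tcp_rot: [-36.0, 89.5, -33.3]
ft_force: [-0.3, -0.4, -0.7]
finger_gap: 36.4
```

```bash
cat >> h.py <<'E'
u=np.array([np.cos(.0548),np.sin(.0548),0]); port=np.array([525,-237.2,0])
v=np.array([-u[1],u[0],0])
def tum():
    q=pose()[:3,3]-port; print('tumbler x %.1f y %.1f z %.1f'%(q@u,q@v,q[2]),'a=%.1f'%((lambda e:e[2]-e[0])(r.sense()['tcp_rot'])),'tilt',pose()[:2,0].round(3),'F',r.sense()['ft_force'].round(1),'gap %.1f'%r.sense()['finger_gap'],'t',r.sense()['time'])
E
python3 - <<'E'
from h import *
tum(); p,d,W=cloud('wrist'); save('w8.png',p)
E
```

```text
tumbler x -44.9 y -0.7 z 94.0 a=2.7 tilt [ 0.007 -0.005] F [-0.3 -0.4 -0.7] gap 36.4 t 10.425
```

View pics/w8.png

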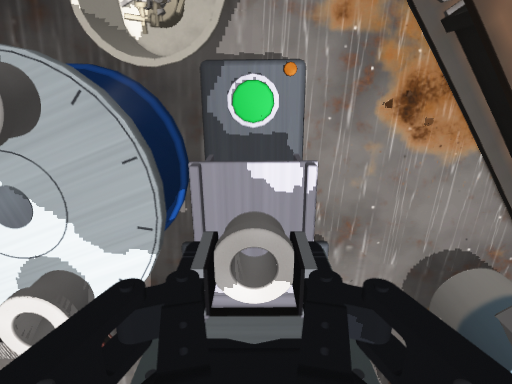

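The bush is centred between the rails. I'll lower it the last bit, release, and move up and back.

Emit:
{"method": "move_arm", "body": {"deltas": [[[2,0,0],0],[[2,0,0],0]]}}

```text
time: 10.72
tool_pos: [480.7, -240.6, 93.6]
tcp_rot: [-34.9, 89.4, -32.2]
ft_force: [-4.5, 2.8, 11.3]
finger_gap: 36.5
```

Emit:
{"method": "move_arm", "body": {"deltas": [[[0,0,0],0],[[0,0,0],0],[[0,0,0],0],[[-25,0,0],0],[[-50,0,0],0],[[-50,0,0],0]], "jaw": 0.25}}

```text
time: 11.48
tool_pos: [481.8, -241.3, 145.9]
tcp_rot: [-35.3, 89.2, -32.5]
ft_force: [0.4, 0.1, -1.2]
finger_gap: 53.3
```

Emit:
{"method": "move_arm", "body": {"deltas": [[[0,0,-30],0],[[0,0,-48],0],[[0,0,-48],0],[[0,0,-48],0],[[25,0,-48],0],[[45,0,-48],0],[[50,0,-48],0],[[50,0,-48],0]], "jaw": -1}}

```text
time: 12.48
tool_pos: [434.7, -243.8, 95.2]
tcp_rot: [-34.9, 89.2, -32.1]
ft_force: [0.6, 0.1, -0.2]
finger_gap: -0.2
```

Run:
```python
from h import *
tum(); p,d,W=cloud('wrist'); save('w9.png',p)
```

```text
tumbler x -90.5 y -1.7 z 95.2 a=2.8 tilt [ 0.012 -0.007] F [ 0.6  0.1 -0.2] gap -0.2 t 12.475
```

View pics/w9.png

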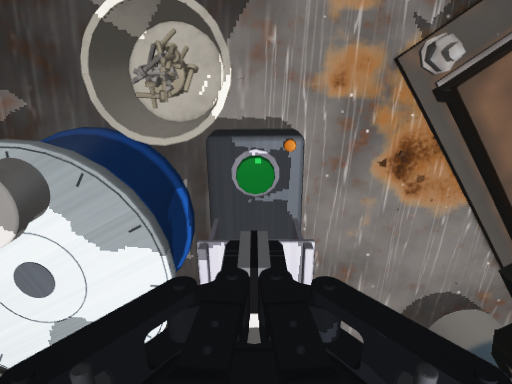

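Emit:
{"method": "move_arm", "body": {"deltas": [[[1,1,10],0],[[1,1,18],0],[[1,1,26],0],[[1,1,34],0],[[1,1,42],0],[[1,1,50],0],[[1,1,58],0],[[1,1,65],0],[[1,1,70],0],[[1,1,73],0],[[1,1,73],0],[[1,1,73],0]]}}

```text
time: 14.02
tool_pos: [507.7, -239.6, 95.7]
tcp_rot: [-35.2, 89.2, -32.5]
ft_force: [-0.1, 0.4, -0.1]
finger_gap: -0.1
```

Run:
```python
from h import *
tum()
```

```text
tumbler x -17.4 y -1.4 z 95.7 a=2.8 tilt [ 0.012 -0.008] F [-0.1  0.4 -0.1] gap -0.1 t 14.025
```

Emit:
{"method": "move_arm", "body": {"deltas": [[[-1,0,-20],0],[[-1,0,-45],0],[[-30,0,-60],0],[[-80,0,-60],0],[[-110,0,-60],0],[[-110,0,-60],0]], "jaw": 0.4}}

```text
time: 14.78
tool_pos: [447.9, -242.8, 208.5]
tcp_rot: [-35.8, 88.8, -33.1]
ft_force: [-0.1, -0.7, -0.3]
finger_gap: 59.8
```

Run:
```python
from h import *
tum(); p,d,W=look('w10.png')
Q=(W-port); X=Q@u;Y=Q@v
m=(X>-95)&(X<-4)&(abs(Y)<24)&(Q[...,2]>95)&(Q[...,2]<125); print('on sill pts',m.sum(), np.nanmedian(W[m],0) if m.sum() else '')
m=(X>-3)&(X<60)&(abs(Y)<24)&(Q[...,2]<128)&(Q[...,2]>70); print('in port pts',m.sum(),[np.round(np.c_[X[m],Y[m],Q[m][:,2]][::max(1,m.sum()//8)]).tolist()])
```

```text
tumbler x -77.3 y -1.3 z 208.5 a=2.7 tilt [ 0.017 -0.011] F [-0.1 -0.7 -0.3] gap 59.8 t 14.775
item [ 410.3 -371.6] r20.4 top120 n2133 sat 7 ang -178 R56
item [ 452.5 -420.3] r20.8 top120 n2034 sat 7 ang -105 R52
item [ 511.4 -334. ] r20.5 top120 n1244 sat 7 ang 38 R58
tub [ 348.5 -304.5] r44.0
on sill pts 0 
in port pts 1592 [[[-3.0, -23.0, 82.0], [1.0, 22.0, 83.0], [3.0, -19.0, 89.0], [3.0, -19.0, 96.0], [3.0, -22.0, 103.0], [3.0, 19.0, 108.0], [1.0, 7.0, 117.0], [2.0, -7.0, 122.0]]]
```

View pics/w10.png

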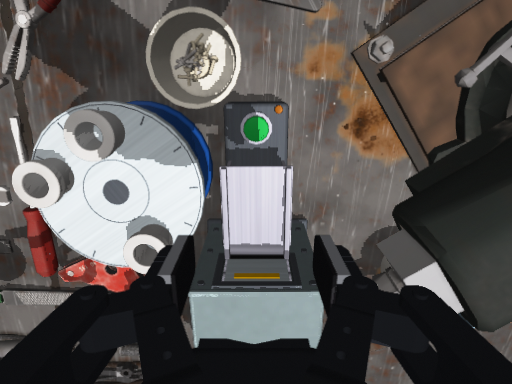

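The sill is clear and the flap is hanging shut at tumbler x of about 3, so bush 1 is in. The next bush is at (452,-420).

Run:
```python
from h import *
print(delta([452.5,-420.3,208]),delta([452.5,-420.3,97]))
```

```text
[-4.74479386e-02 -1.78285855e+02 -2.97713193e+00] [ 110.93581739 -177.166537     -4.54619088]
```

Emit:
{"method": "move_arm", "body": {"deltas": [[[0,-50,-1],9],[[0,-100,-2],17],[[0,-150,-3],17],[[0,-177,-4],17],[[0,-177,-4],17],[[50,-177,-4],17],[[85,-177,-4],17],[[105,-177,-4],17],[[111,-177,-4],17],[[111,-177,-4],17],[[111,-177,-4],17]]}}

```text
time: 16.2
tool_pos: [453.9, -421.0, 98.9]
tcp_rot: [-20.7, 88.8, -34.9]
ft_force: [-0.2, 0.2, -0.5]
finger_gap: 59.8
```

Run:
```python
from h import *
tum(); print(pose()[:3,3]); p,d,W=look('w11.png')
```

```text
tumbler x -81.0 y -179.6 z 98.9 a=-14.3 tilt [ 0.017 -0.012] F [-0.2  0.2 -0.5] gap 59.8 t 16.2
[ 453.93369107 -421.00149144   98.91692654]
item [ 410.8 -374.7] r20.4 top120 n6369 sat 5 ang -175 R55
item [ 454.5 -421.8] r20.6 top120 n5238 sat 10 ang -102 R53
item [ 444.8 -449.6] r11.4 top125 n500 sat 32 ang -105 R82
item [ 460.2 -387.4] r11.9 top125 n857 sat 26 ang -108 R18
item [ 506.  -327.3] r19.4 top120 n1984 sat 10 ang 47 R58
tub [ 354.2 -305.6] r43.1
```

Emit:
{"method": "move_arm", "body": {"deltas": [[[2,-1,0],0],[[2,-1,0],0],[[2,-1,0],0],[[2,-1,0],0],[[2,-1,0],0],[[2,-1,0],0]], "jaw": -1}}

```text
time: 17.0
tool_pos: [454.4, -422.9, 98.3]
tcp_rot: [-22.2, 88.7, -36.5]
ft_force: [-0.4, -0.7, 5.9]
finger_gap: 36.7
```

Run:
```python
from h import *
tum(); q=port-45*u; q[2]=145; print(delta(q)); q[2]=94; print(delta(q))
```

```text
tumbler x -80.7 y -181.5 z 98.3 a=-14.3 tilt [ 0.018 -0.014] F [-0.4 -0.7  5.9] gap 36.7 t 17.0
[-48.69977234 183.46315908 -19.24106752]
[  2.28692337 183.90319568 -20.31959799]
```

Emit:
{"method": "move_arm", "body": {"deltas": [[[-30,0,0],0],[[-49,0,0],0],[[-49,45,-5],-9],[[-49,95,-10],-17],[[-49,145,-15],-17],[[-49,184,-20],-17],[[-49,184,-20],-17],[[-49,184,-20],-17],[[-25,184,-20],-17],[[-8,184,-20],-17],[[0,184,-20],-17],[[2,184,-20],-17]]}}

```text
time: 18.5
tool_pos: [479.9, -239.9, 93.6]
tcp_rot: [-39.6, 88.8, -36.9]
ft_force: [-0.1, -0.1, -1.2]
finger_gap: 36.6
```

Run:
```python
from h import *
tum()
```

```text
tumbler x -45.1 y -0.2 z 93.6 a=2.7 tilt [ 0.017 -0.013] F [-0.1 -0.1 -1.2] gap 36.6 t 18.5
```

Emit:
{"method": "move_arm", "body": {"deltas": [[[1,0,0],0],[[1,0,0],0],[[0,0,0],0],[[-25,0,0],0],[[-50,0,0],0],[[-50,0,-25],0],[[-50,0,-46],0],[[-50,0,-46],0]], "jaw": 0.25}}

```text
time: 19.5
tool_pos: [432.6, -241.6, 143.3]
tcp_rot: [-39.8, 88.7, -37.1]
ft_force: [-0.2, 0.3, -0.8]
finger_gap: 53.3
```

Run:
```python
from h import *
tum(); q=port-91*u; q[2]=95; print(delta(q)); q=port-17*u; q[2]=95; print(delta(q))
```

```text
tumbler x -92.5 y 0.7 z 143.3 a=2.7 tilt [ 0.018 -0.013] F [-0.2  0.3 -0.8] gap 53.3 t 19.5
[ 4.83043261e+01 -1.72509169e-03  6.55719833e-01]
[49.56590188  0.63398807 74.64223411]
```

Emit:
{"method": "move_arm", "body": {"deltas": [[[0,0,0],0],[[20,0,0],0],[[40,0,0],0],[[48,0,2],0],[[48,0,14],0],[[48,0,26],0],[[48,0,38],0],[[48,0,50],0],[[49,0,60],0],[[49,0,68],0],[[49,0,74],0],[[49,0,74],0]], "jaw": -1}}

```text
time: 21.0
tool_pos: [507.7, -238.7, 95.5]
tcp_rot: [-39.5, 88.7, -36.8]
ft_force: [-0.4, -0.8, -1.0]
finger_gap: -0.2
```

Emit:
{"method": "move_arm", "body": {"deltas": [[[0,0,0],0],[[0,0,-20],0],[[0,0,-45],0],[[-30,0,-60],0],[[-80,0,-60],0],[[-115,0,-60],0],[[-115,0,-60],0]], "jaw": 0.4}}

```text
time: 21.88
tool_pos: [447.3, -241.3, 213.6]
tcp_rot: [-38.9, 88.3, -36.3]
ft_force: [0.8, 0.5, 0.0]
finger_gap: 59.3
```

```bash
cat >> h.py <<'E'
def check():
    tum(); p,d,W=look('last.png'); Q=W-port; X=Q@u;Y=Q@v;z=Q[...,2]
    print('on sill pts',((X>-95)&(X<-4)&(abs(Y)<24)&(z>95)&(z<125)).sum())
    m=(X>-3)&(X<60)&(abs(Y)<24)&(z<126)&(z>86); print('flap pts',m.sum(),'x pct',np.percentile(X[m],[5,50,95]).round(1) if m.sum() else '')
    return p,d,W
E
python3 - <<'E'
from h import *
check()
E
```

```text
tumbler x -77.8 y 0.2 z 213.6 a=2.7 tilt [ 0.024 -0.017] F [0.8 0.5 0. ] gap 59.3 t 21.875
item [ 411.  -360.4] r20.5 top120 n2001 sat 7 ang 170 R56
item [ 517.2 -343.5] r20.7 top120 n1434 sat 7 ang 27 R58
tub [ 348.6 -304.5] r43.9
on sill pts 0
flap pts 1214 x pct [1.5 3.  3.7]
```

Run:
```python
from h import *
print(delta([411,-360.4,213]),delta([411,-360.4,97]))
```

```text
[  -0.6613696  -118.01911306  -40.82968667] [ 115.29973256 -116.11486551  -43.15275087]
```

Emit:
{"method": "move_arm", "body": {"deltas": [[[0,-40,-14],0],[[0,-80,-28],0],[[0,-116,-43],0],[[0,-116,-43],0],[[40,-116,-43],0],[[80,-116,-43],0],[[105,-116,-43],0],[[114,-116,-43],0],[[114,-116,-43],0]]}}

```text
time: 23.05
tool_pos: [410.9, -359.4, 97.7]
tcp_rot: [-38.2, 88.6, -35.5]
ft_force: [-0.4, -0.1, 0.3]
finger_gap: 59.9
```

Run:
```python
from h import *
tum(); print(pose()[:3,3]); p,d,W=look()
```

```text
tumbler x -120.6 y -115.7 z 97.7 a=2.7 tilt [ 0.02  -0.014] F [-0.4 -0.1  0.3] gap 59.9 t 23.05
[ 410.94891452 -359.3667746    97.66081413]
item [ 410.8 -359.2] r20.8 top120 n5341 sat 10 ang 169 R56
item [ 410.7 -392. ] r12.1 top125 n881 sat 23 ang -158 R60
item [ 407.5 -325.5] r11.8 top124 n908 sat 24 ang 143 R73
tub [ 348.6 -303.9] r43.8
```

Dead centre, so I'll close.

Emit:
{"method": "move_arm", "body": {"deltas": [[[0,0,0],0],[[0,0,0],0],[[0,0,0],0],[[0,0,0],0],[[0,0,0],0]], "jaw": -1}}

```text
time: 23.72
tool_pos: [412.4, -361.1, 100.9]
tcp_rot: [-40.2, 88.3, -37.6]
ft_force: [-1.1, 1.4, 6.5]
finger_gap: 36.4
```

Run:
```python
from h import *
tum(); q=port-45*u; q[2]=145; print(delta(q)); q[2]=94; print(delta(q))
```

```text
tumbler x -119.2 y -117.5 z 100.9 a=2.7 tilt [ 0.023 -0.018] F [-1.1  1.4  6.5] gap 36.4 t 23.725
[-44.68033892 117.27573873  74.24704281]
[  6.29749553 118.24715339  73.09954638]
```

Emit:
{"method": "move_arm", "body": {"deltas": [[[-30,0,0],0],[[-45,0,0],0],[[-45,40,25],0],[[-45,80,50],0],[[-45,118,73],0],[[-45,118,73],0],[[-45,118,73],0],[[-20,118,73],0],[[-5,118,73],0],[[2,118,73],0],[[4,118,73],0],[[4,118,73],0]]}}

```text
time: 25.22
tool_pos: [480.2, -240.2, 96.8]
tcp_rot: [-40.2, 88.3, -37.5]
ft_force: [-0.9, -0.2, -1.0]
finger_gap: 36.0
```

Emit:
{"method": "move_arm", "body": {"deltas": [[[1,0,0],0],[[1,0,0],0],[[0,0,0],0],[[-25,0,0],0],[[-50,0,0],0],[[-50,0,-25],0],[[-50,0,-46],0],[[-50,0,-46],0]], "jaw": 0.25}}

```text
time: 26.22
tool_pos: [432.4, -241.6, 145.9]
tcp_rot: [-40.2, 88.3, -37.6]
ft_force: [0.3, -0.1, -1.2]
finger_gap: 53.7
```

Run:
```python
from h import *
tum(); q=port-91*u; q[2]=95; print(delta(q)); q=port-17*u; q[2]=95; print(delta(q)); 
p,d,W=cloud('wrist'); Q=W-port; X=Q@u;Y=Q@v;z=Q[...,2]
m=(X>-95)&(X<-4)&(abs(Y)<24)&(z>102)&(z<120); print(m.sum(),cv2.minEnclosingCircle(np.c_[X[m],Y[m]].astype(np.float32)) if m.sum() else '')
```

```text
tumbler x -92.7 y 0.7 z 145.9 a=2.6 tilt [ 0.024 -0.019] F [ 0.3 -0.1 -1.2] gap 53.7 t 26.225
[50.9241031   0.28931441  0.53480892]
[52.63086915  0.99682034 74.51174036]
2334 ((-46.128440856933594, 0.6171391010284424), 20.59923553466797)
```

Emit:
{"method": "move_arm", "body": {"deltas": [[[0,0,0],0],[[20,0,0],0],[[42,0,0],0],[[50,0,2],0],[[50,0,14],0],[[51,0,26],0],[[51,0,38],0],[[51,0,50],0],[[52,0,60],0],[[52,0,68],0],[[52,0,74],0],[[52,0,74],0]], "jaw": -1}}

```text
time: 27.78
tool_pos: [508.7, -239.2, 95.8]
tcp_rot: [-39.7, 88.2, -37.1]
ft_force: [-0.5, 0.4, -0.1]
finger_gap: 0.1
```

Emit:
{"method": "move_arm", "body": {"deltas": [[[0,0,0],0],[[0,0,-20],0],[[0,0,-45],0],[[-30,0,-60],0],[[-80,0,-60],0],[[-115,0,-60],0],[[-115,0,-60],0]], "jaw": 0.4}}

```text
time: 28.65
tool_pos: [447.4, -241.1, 213.5]
tcp_rot: [-39.2, 87.8, -36.5]
ft_force: [0.0, -0.8, -0.5]
finger_gap: 59.6
```

Run:
```python
from h import *
check(); r.sense()
```

```text
tumbler x -77.7 y 0.4 z 213.5 a=2.6 tilt [ 0.031 -0.023] F [ 0.  -0.8 -0.5] gap 59.6 t 28.65
item [ 522.2 -362.3] r20.5 top120 n1569 sat 8 ang 8 R57
tub [ 348.6 -304.4] r43.8
on sill pts 0
flap pts 1213 x pct [1.5 2.9 3.7]
```

Run:
```python
from h import *
print(delta([522.5,-363,213]),delta([522.5,-363,97]))
```

```text
[   2.76427882 -125.92213745   70.32550605] [ 118.69451707 -123.36676913   67.21906872]
```

Emit:
{"method": "move_arm", "body": {"deltas": [[[0,-40,20],10],[[0,-80,40],20],[[0,-123,67],30],[[0,-123,67],30],[[0,-123,67],30],[[40,-123,67],30],[[80,-123,67],30],[[108,-123,67],30],[[117,-123,67],30],[[117,-123,67],30]]}}

```text
time: 29.95
tool_pos: [522.0, -362.0, 99.0]
tcp_rot: [-9.4, 88.0, -36.7]
ft_force: [-0.7, 0.1, 1.3]
finger_gap: 59.5
```

Run:
```python
from h import *
tum(); print(pose()[:3,3]); p,d,W=look()
```

```text
tumbler x -9.9 y -124.4 z 99.0 a=-27.3 tilt [ 0.028 -0.021] F [-0.7  0.1  1.3] gap 59.5 t 29.95
[ 521.96871583 -361.9959203    99.02843016]
item [ 522.4 -365.5] r20.8 top120 n5218 sat 11 ang 5 R57
item [ 504.4 -390.6] r11.8 top125 n827 sat 36 ang -28 R44
item [ 535.4 -330.9] r12.0 top125 n861 sat 32 ang 29 R80
```

Emit:
{"method": "move_arm", "body": {"deltas": [[[1,-3,2],0],[[1,-3,2],0],[[1,-3,2],0],[[1,-3,2],0],[[1,-3,2],0],[[1,-3,2],0]], "jaw": -1}}

```text
time: 30.75
tool_pos: [524.3, -367.6, 101.9]
tcp_rot: [-10.3, 87.7, -37.6]
ft_force: [-1.9, -0.6, 6.6]
finger_gap: 36.9
```

Run:
```python
from h import *
tum(); q=port-45*u; q[2]=147; print(delta(q)); q[2]=94; print(delta(q))
```

```text
tumbler x -7.9 y -130.2 z 101.9 a=-27.4 tilt [ 0.032 -0.025] F [-1.9 -0.6  6.6] gap 36.9 t 30.75
[-49.6694465   92.9994952  -96.14196661]
[  3.28704692  93.38186745 -98.25468895]
```

Emit:
{"method": "move_arm", "body": {"deltas": [[[-30,0,0],0],[[-50,0,-15],0],[[-50,25,-50],-10],[[-50,55,-80],-20],[[-50,93,-98],-30],[[-50,93,-98],-30],[[-50,93,-98],-30],[[-25,93,-98],-30],[[-10,93,-98],-30],[[-2,93,-98],-30],[[0,93,-98],-30],[[0,93,-98],-30]]}}

```text
time: 32.25
tool_pos: [480.3, -240.4, 97.8]
tcp_rot: [-40.1, 87.6, -37.5]
ft_force: [0.1, 0.2, -2.0]
finger_gap: 36.6
```

Run:
```python
from h import *
tum()
```

```text
tumbler x -44.8 y -0.7 z 97.8 a=2.6 tilt [ 0.033 -0.025] F [ 0.1  0.2 -2. ] gap 36.6 t 32.25
```

Emit:
{"method": "move_arm", "body": {"deltas": [[[1,0,0],0],[[1,0,0],0],[[0,0,0],0],[[-25,0,0],0],[[-50,0,0],0],[[-50,0,-25],0],[[-50,0,-46],0],[[-50,0,-46],0]], "jaw": 0.25}}

```text
time: 33.25
tool_pos: [432.1, -241.3, 146.4]
tcp_rot: [-40.1, 87.6, -37.6]
ft_force: [0.4, 0.8, -0.2]
finger_gap: 53.4
```

Run:
```python
from h import *
tum(); q=port-91*u; q[2]=95; print(delta(q)); q=port-17*u; q[2]=95; print(delta(q)); 
p,d,W=cloud('wrist'); Q=W-port; X=Q@u;Y=Q@v;z=Q[...,2]
m=(X>-95)&(X<-4)&(abs(Y)<24)&(z>102)&(z<120); print(m.sum(),cv2.minEnclosingCircle(np.c_[X[m],Y[m]].astype(np.float32)) if m.sum() else '')
```

```text
tumbler x -93.0 y 1.0 z 146.4 a=2.6 tilt [ 0.033 -0.025] F [ 0.4  0.8 -0.2] gap 53.4 t 33.25
[51.45328433  0.4023639   0.38542187]
[53.77545605  1.16702017 74.34502449]
2319 ((-46.525875091552734, -0.2560896873474121), 21.054668426513672)
```

Emit:
{"method": "move_arm", "body": {"deltas": [[[0,0,0],0],[[20,0,0],0],[[42,0,0],0],[[50,0,2],0],[[51,0,14],0],[[51,0,26],0],[[52,0,38],0],[[52,0,50],0],[[53,0,60],0],[[53,0,68],0],[[53,0,74],0],[[53,0,74],0]], "jaw": -1}}

```text
time: 34.8
tool_pos: [508.8, -239.3, 96.0]
tcp_rot: [-39.8, 87.6, -37.2]
ft_force: [-0.3, 0.5, -0.8]
finger_gap: -0.1
```

Emit:
{"method": "move_arm", "body": {"deltas": [[[0,0,0],0],[[0,0,-20],0],[[0,0,-45],0],[[-30,0,-60],0],[[-80,0,-60],0],[[-115,0,-60],0],[[-115,0,-60],0]]}}

```text
time: 35.67
tool_pos: [446.6, -240.4, 213.1]
tcp_rot: [-39.3, 87.2, -36.7]
ft_force: [-0.0, 1.3, -0.9]
finger_gap: 0.0
```

Run:
```python
from h import *
p,d,W=check(); save('w12.png',p)
hsv=cv2.cvtColor(p,cv2.COLOR_RGB2HSV);Z=W[...,2]
m=(hsv[...,0]>50)&(hsv[...,0]<75)&(hsv[...,1]>150)&(Z>45)&(Z<60)&(W[...,0]<460); b=np.median(W[m],0); print('btn',b,m.sum())
q=b.copy(); q[:2]=(port-118*u)[:2]; print('expected',q); q[:2]=(q[:2]+b[:2])/2
for z in (210,75,46): q[2]=z; print(z,delta(q))
```

```text
tumbler x -78.4 y 1.1 z 213.1 a=2.6 tilt [ 0.039 -0.029] F [-0.   1.3 -0.9] gap 0.0 t 35.675
tub [ 348.6 -304.4] r43.8
on sill pts 0
flap pts 0 x pct 
btn [ 407.84993149 -243.69569437   53.08235057] 470
expected [ 407.17713502 -243.66316401   53.08235057]
210 [ -0.66869796  -2.19223509 -38.30345894]
75 [134.19102234   1.72292749 -43.04975659]
46 [163.16088819   2.56396242 -44.06933164]
```

View pics/w12.png

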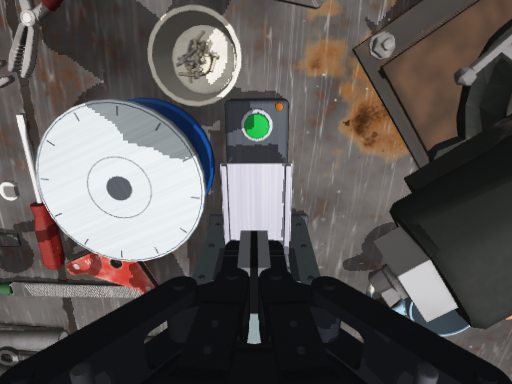

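The turntable is empty and the sill is clear, but the shut fingers hide the port. I'll open them, check the flap, then press.

Emit:
{"method": "move_arm", "body": {"deltas": [[[0,0,0],0],[[0,0,0],0],[[0,0,0],0],[[0,0,0],0]], "jaw": 0.5}}

```text
time: 36.22
tool_pos: [445.5, -239.6, 210.1]
tcp_rot: [-39.6, 87.4, -37.0]
ft_force: [-0.5, -1.0, -0.2]
finger_gap: 63.9
```

Run:
```python
from h import *
p,d,W=check()
q=np.array([407.5,-243.7,0])
for z in (210,75,46): q[2]=z; print(z,delta(q))
```

```text
tumbler x -79.5 y 1.9 z 210.1 a=2.6 tilt [ 0.036 -0.027] F [-0.5 -1.  -0.2] gap 63.9 t 36.225
tub [ 348.5 -304.2] r43.8
on sill pts 0
flap pts 1283 x pct [1.4 2.9 3.7]
210 [ -1.03257604  -2.32171024 -38.17381686]
75 [133.83118103   1.54393239 -42.84541564]
46 [162.80191403   2.37432969 -43.84894426]
```

Emit:
{"method": "move_arm", "body": {"deltas": [[[0,-1,-20],0],[[0,-2,-38],0],[[0,-2,-38],0],[[50,-1,-40],0],[[100,0,-41],0],[[134,1,-43],0],[[146,2,-43],0],[[154,2,-44],0],[[160,2,-44],0],[[163,2,-44],0],[[164,2,-44],0],[[164,2,-44],0]], "jaw": -1}}

```text
time: 37.78
tool_pos: [408.3, -244.7, 46.2]
tcp_rot: [-39.4, 87.3, -36.8]
ft_force: [-1.5, 2.0, 6.4]
finger_gap: 0.2
```

Run:
```python
from h import *
tum()
```

```text
tumbler x -117.0 y -1.0 z 46.2 a=2.6 tilt [ 0.037 -0.028] F [-1.5  2.   6.4] gap 0.2 t 37.775
```

Emit:
{"method": "move_arm", "body": {"deltas": [[[2,0,0],0],[[3,0,0],0],[[3,0,0],0],[[3,0,0],0]]}}

```text
time: 38.28
tool_pos: [408.5, -244.8, 45.8]
tcp_rot: [-39.7, 87.3, -37.1]
ft_force: [-13.4, 9.4, 28.7]
finger_gap: 0.0
```

Emit:
{"method": "move_arm", "body": {"deltas": [[[-20,0,0],0],[[-70,0,0],0],[[-120,0,0],0],[[-160,0,0],0],[[-190,0,0],0],[[-190,0,0],0],[[-190,0,0],0]], "jaw": 0.5}}

```text
time: 39.15
tool_pos: [401.3, -239.4, 235.0]
tcp_rot: [-39.7, 87.4, -37.1]
ft_force: [0.1, 0.3, -0.1]
finger_gap: 64.0
```

Run:
```python
from h import *
p,d,W=check()
a=cv2.resize(p,(400,300)); s,_=r.snapshot('scene'); save('end.png',np.hstack([a,cv2.resize(s,(400,300))]))
hsv=cv2.cvtColor(p,cv2.COLOR_RGB2HSV);Z=W[...,2]
m=(hsv[...,0]>50)&(hsv[...,0]<75)&(hsv[...,1]>150)&(Z>40)&(Z<60)&(W[...,0]<460); print('btn',np.median(W[m],0),m.sum())
```

```text
tumbler x -123.6 y 4.6 z 235.0 a=2.6 tilt [ 0.037 -0.028] F [ 0.1  0.3 -0.1] gap 64.0 t 39.15
tub [ 348.8 -304.4] r43.7
on sill pts 0
flap pts 1126 x pct [1.6 3.1 4. ]
btn [ 407.49696001 -243.805611     52.93643728] 371
```

View pics/end.png

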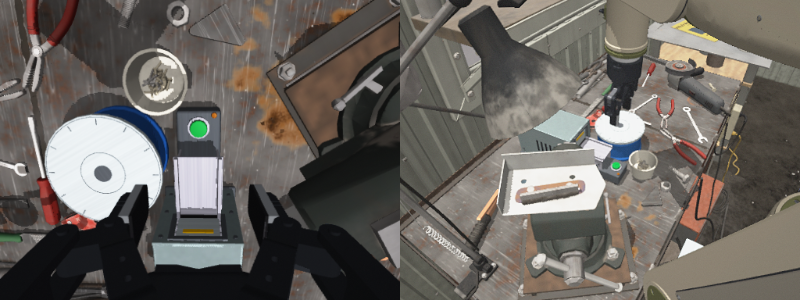

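The button bottomed out at 28.7 N with the tip at z 45.8 and has come back up. The table and sill are empty, the flap is shut, and the tub is in place with the arm clear, so I'm handing in.

```bash
python3 -c "
from bench import r
print(r.hand_in())"
```

```text
the job is handed in; nothing more can be done
None
```

The job is handed in at about 39 s of the 192 s allowed: all four bushes are in the deburrer, the coupling is in the tub, and the start button was pressed last. The hand-in itself reports no verdict.

- **Coupling:** I put this in the tub first. Its ring was visible among the fasteners in a close crop, though it sits among them, so no later depth reading confirmed it separately.
- **Bushes:** I set each one on the sill and pushed it through with shut fingers. After each push the sill was empty and the flap hung shut, about 3 mm inside the wall. After the last push the fingers hid the port, so I opened them and checked the flap before pressing the button.
- **Start button:** It bottomed out with the fingertip at z 45.8 mm, about 6 mm of travel, at 28.7 N vertical force. It sprang back to 53 mm afterwards.
- **Final state:** The turntable and sill are empty and the tub has not moved. The arm is clear of everything with no contact force.
- **Mug:** It still appeared to be standing in the last wrist view it was in, just before the press. The final pictures did not clearly show it, but the arm never went near it.

One reading was off what I expected: the grip closed to about 36.5 mm on the 40 mm flanges. The pads were probably partly below the flange, but nothing slipped. The tool also drifted to about 2.6° of tilt over the run, which caused no trouble.

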